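# Free the fingerboard: unscrew the brass nut

## Task

One end of the black fingerboard in the planing jig has to come free: unscrew the brass knurled nut anticlockwise until it frees from its stud, lift it clear, and stand it upright in the small green tray. Leave the black nut at the other end in place.

Things in the scene. Friction and masses are not known exactly. Their poses are not given: they have to be found in the camera images.
- brass_nut (a point): Brass knurled nut, 40 mm tall, 0.16 kg: hub 38 mm across (lower 16 mm), knurled head 46 mm across (upper 24 mm), bore 32 mm. Point: on the axis, mid-height of the head, 28 mm above the underside; grip here from above, any yaw. Turn anticlockwise seen from above: free after 48 to 65 degrees, stays free to 115, so turn about 85 in one grasp at constant height, then lift straight up.
- black_nut (a point): Black knurled nut, same shape, size and point as the brass one, on the same kind of stud at the other end of the jig, 330 mm away. To be left in place. Which end has which nut varies.
- jig: Fixed wooden board 400 (y) x 90 x 20 mm with a long black fingerboard; origin: centre of its underside. Upright steel studs at y = +165 and -165 mm; nut seats 40 mm, clamp bars 37 mm, stud tips 86 mm above the table. Short coarse interrupted thread, 2.5 mm side play: turns easily, nut does not climb; not freed, it blocks a lift at 1.5 to 4.5 mm. Clockwise stop after 10 to 26 degrees.
- tray_floor (a point): Fixed square green tray, white lining, 150 mm outside, 140 inside. Point: centre of the inner floor, 5 mm above the table; rim 9 mm above the floor; x, y along the sides. A nut standing in it has its point 28 mm above this one. It lies nearer the robot than the jig, left or right; an 85 mm tall amber jar stands on the other side, a gouge lies between.
Things that resemble listed ones, but are neither listed nor needed, are in the scene too. Of the things like the part that bears brass_nut, leave any that is blue or pink; of the rest the larger one is meant.

How it is judged:
On the way:
1. the brass nut is unscrewed and lifted clear of its stud (height (world z) of brass_nut above 0.112 m), for 0.1 s.
At the end, for the whole second after the job is handed in: The brass nut stands upright (within 11 degrees) on the floor of the green tray, inside its rim (within 55 mm of the centre along each side), and the black nut is still on its stud, within 15 mm of where it was (x of brass_nut in the frame of tray_floor between -0.055 and 0.055 m and y of brass_nut in the frame of tray_floor between -0.055 and 0.055 m and z of brass_nut in the frame of tray_floor between 0.02 and 0.034 m and angle between brass_nut's own z axis and vertical below 0.2 rad and distance of black_nut from where it was at the start of the episode below 0.015 m); the robot touches nothing.
It fails at once if the black nut is taken off or moved more than 15 mm (distance of black_nut from where it was at the start of the episode above 0.015 m).
It also fails if it takes over 35 s, if anything falls off the work surface, if the arm or the gripper's body presses on something with over 40 N, if the wrist force passes 120 N, or if a joint passes its speed limit or range.

## Robot

A 6-joint arm with a two-finger parallel gripper is mounted at the origin on the work surface. World frame = base frame: x ahead of the robot, y to its left, z up, the work surface at z = 0. Lengths are in m, angles in rad, forces in N, time in s.
With the tool pointing down it reaches from about 0.275 to 1 m from the base axis. Payload 8.4 kg.
Tool frame: the origin (TCP) lies midway between the tips of the shut fingers; the grasp point (between the pads) lies 19 mm behind it; z points along the fingers, y is the line along which they close (so a half turn about z gives the same grasp; the last joint's range is limited). The gripper opens to 85 mm and grips with 20 to 120 N. Pads are 22 mm wide; open, the fingers measure 114 mm over their backs; the gripper's body (76 mm by 85 mm) begins 54 mm behind the grasp point. The pads swing forward as they close: fully open they stand 13 mm farther back than shut.
Start: joints at [-1.243, 0.353, 1.633, -0, 1.155, -0.002], TCP at [0.202, -0.591, 0.231] pointing down, gripper open.
Joint ranges: [-2.63, 2.63], [-0.92, 2.1], [0.06, 2.66], [-1.3, 4.44], [0, 2.69], [-3.02, 3.02]. Speed limits (rad/s): [2.22, 2.22, 2.79, 3.14, 3.14, 3.14].

## Interface

Orientations are given as a unit quaternion [x, y, z, w].
In Python, from plant import ctrl gives the robot as it stands. Calls block until the motion is done:
- ctrl.move_to(position, orientation): joint-space move of the TCP to a pose.
- ctrl.line_to(position, ori=None, max_speed=0.15, contact_N=None): straight line of the TCP; ori=None keeps the orientation; max_speed is the mean speed in m/s. With contact_N (N) it stops when the force on the tool has changed by that much, and returns True; else False.
- ctrl.move_joints(angles): joint-space move.
- ctrl.let_go() and ctrl.close(force=None): open the fingers fully, or close them until they stop; force is the grip in N (None keeps the last).
- ctrl.pause(seconds).
- ctrl.solve_ik(position, orientation): joint angles nearest the present ones, or None.
- ctrl.read_state(): the state.
- ctrl.get_image(name): name is "side" or "top" or "wrist"; returns a dict with "color" (384x512x3 uint8, red, green, blue), "depth" (384x512 float32, m along the optical axis (not along the pixel's ray), 0 where there is no reading), "fx", "fy", "cx", "cy" (pixels), "cam_to_world" (4x4, takes a point from camera to world coordinates). Camera axes: x right, y down, z forward; pixel columns grow to the right and rows downward; lengths in m; the calibration is good to about 2 mm. A picture is of the moment at which its call begins.
A pose or a line that the arm cannot do raises ctrl.IKError and nothing moves.
- ctrl.sign_off(): hands the job in; it is judged then, once.
The state is a dict: "clock": time; "joint_pos": joint angles; "joint_velocities": joint speeds; "joint_efforts": joint torques, N m; "eef_pos": TCP position; "tcp_rot": TCP orientation; "ft_force": force on the tool from outside, world axes, zero at the start; "torque": the same for the moment, N m; "width": opening from 0.0 (shut) to 1.0 (fully open); "finger_force": force on a finger pad.
Only numpy, scipy, OpenCV 4.12 (cv2) and the standard library are available. Lean on these libraries where they do the work, as an engineer would, in place of code of your own. Each camera call takes 0.05 s, during which the arm holds its last target. There are 200 camera calls.

## Working session

There is one attempt and no reset: what is moved stays moved. The work goes in short steps, each a Python script; the robot and the scene stay as the last script left them, time stands still between calls to the robot, and variables do not carry over. Pictures are saved under pics/ and viewed, at most 10 in all, crops included, and the job is handed in when it is done.

```bash
mkdir -p pics
cat > h.py <<'E'
import numpy as np, cv2
from plant import ctrl
def grab(n,f=None):
    im=ctrl.get_image(n)
    if f: cv2.imwrite('pics/'+f,im['color'][:,:,::-1])
    return im
def cloud(im):
    v,u=np.mgrid[0:384,0:512]; d=im['depth']
    P=np.stack([(u-im['cx'])/im['fx']*d,(v-im['cy'])/im['fy']*d,d,np.ones_like(d)],-1)
    return (P@np.array(im['cam_to_world']).T)[...,:3]
def ray(im,u,v,z):
    T=np.array(im['cam_to_world']); d=T[:3,:3]@[(u-im['cx'])/im['fx'],(v-im['cy'])/im['fy'],1]
    return T[:3,3]+d*(z-T[2,3])/d[2]
E
python3 - <<'E'
from h import *
for n in('top','side'):
    im=grab(n,n+'0.png'); np.save(n+'.npy',im,allow_pickle=True); print(n,np.round(im['cam_to_world'],3).tolist(),im['fx'])
a=cv2.imread('pics/top0.png');b=cv2.imread('pics/side0.png')
print(ctrl.read_state())
E
```

```text
top [[-0.003, -0.987, 0.164, 0.352], [-1.0, 0.004, 0.005, 0.014], [-0.005, -0.164, -0.987, 1.036], [0.0, 0.0, 0.0, 1.0]] 366.60508590059254
side [[-0.995, -0.08, 0.064, 0.463], [-0.101, 0.646, -0.757, 0.704], [0.019, -0.759, -0.65, 0.69], [0.0, 0.0, 0.0, 1.0]] 408.5791452513193
{'clock': 0.1, 'joint_pos': array([-1.24338892e+00,  3.53562788e-01,  1.63408454e+00,  9.07192512e-06,
        1.15519363e+00, -2.40780413e-03]), 'joint_velocities': array([-0.00081415, -0.00202795, -0.00228022,  0.00167625,  0.00245017,
        0.00220979]), 'joint_efforts': array([-1.01642112e-03, -6.06353045e+01, -3.42819357e+01, -5.37015296e-05,
        3.89174907e-03, -1.07939820e-05]), 'eef_pos': array([ 0.20227452, -0.59089885,  0.23063621]), 'tcp_rot': array([ 9.86433636e-01,  1.64159349e-01, -9.68846188e-05, -6.16599714e-04]), 'ft_force': array([0.30030758, 0.51503098, 0.74412645]), 'torque': array([0.02126356, 0.045556  , 0.05352396]), 'finger_force': 0.0, 'width': 1.0018669974652938}
```

View pics/top0.png

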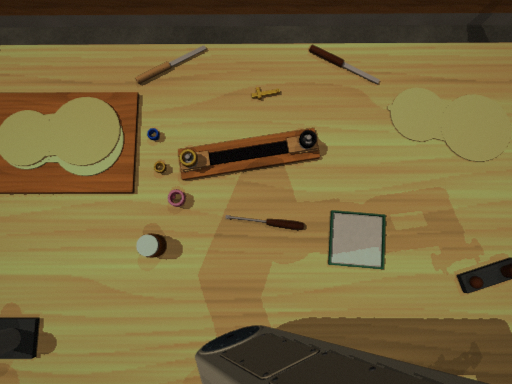

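View pics/side0.png

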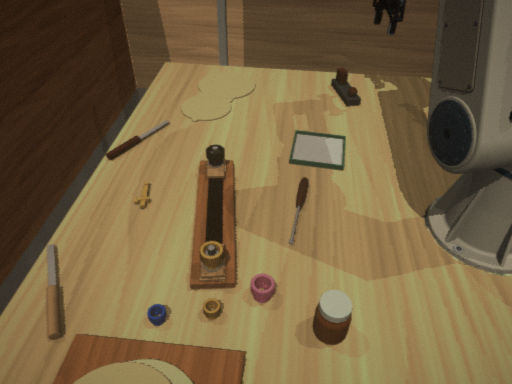

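Top view: the brass nut is on the jig at about (188,157), the black nut at (308,139), the tray centre at (357,240), and the jar at (151,245). The loose rings at (160,167), (176,198) and (153,134) are decoys.

Run:
```python
from h import *
im=np.load('top.npy',allow_pickle=True).item(); C=cloud(im); hsv=cv2.cvtColor(im['color'],cv2.COLOR_RGB2HSV)
Z=C[...,2]
m=((Z>.070)&(Z<.095)).astype(np.uint8)
n,l,s,c=cv2.connectedComponentsWithStats(m)
for i in range(1,n):
    if s[i,4]>40: 
        u,v=c[i]; print('high',s[i],c[i].round(1),ray(im,u,v,.08).round(4),np.median(C[l==i],0).round(4))
g=((hsv[...,0]>50)&(hsv[...,0]<95)&(hsv[...,1]>90)).astype(np.uint8)
n,l,s,c=cv2.connectedComponentsWithStats(g)
for i in range(1,n):
    if s[i,4]>60:
        r=cv2.minAreaRect(np.argwhere(l==i)[:,::-1].astype(np.float32)); b=cv2.boxPoints(r)
        print('green',s[i],r,[ray(im,*q,.012).round(3).tolist() for q in b],ray(im,*r[0],.012).round(4))
for n_ in('top',):
    a=cv2.resize(im['color'][115:195,140:330,::-1],None,fx=4,fy=4,interpolation=cv2.INTER_CUBIC); cv2.imwrite('pics/crop.png',a)
```

```text
high [300 130  17  17 176] [308.  137.8] [ 0.6468 -0.1298  0.08  ] [ 0.647  -0.1296  0.0792]
high [179 149  18  17 176] [187.9 156.9] [0.5953 0.1937 0.08  ] [0.5952 0.1936 0.0792]
high [136 234  24  22 399] [147.5 244.7] [0.3627 0.292  0.08  ] [0.362  0.2904 0.0847]
high [  0 332  10  23 137] [  4.  341.9] [0.1258 0.6378 0.08  ] [0.1269 0.6351 0.0812]
green [328 211  57  58 342] ((356.75067138671875, 239.48751831054688), (55.280948638916016, 55.031253814697266), 2.8624050617218018) [[0.305, -0.184, 0.012], [0.456, -0.197, 0.012], [0.448, -0.351, 0.012], [0.298, -0.334, 0.012]] [ 0.3758 -0.2666  0.012 ]
```

View pics/crop.png

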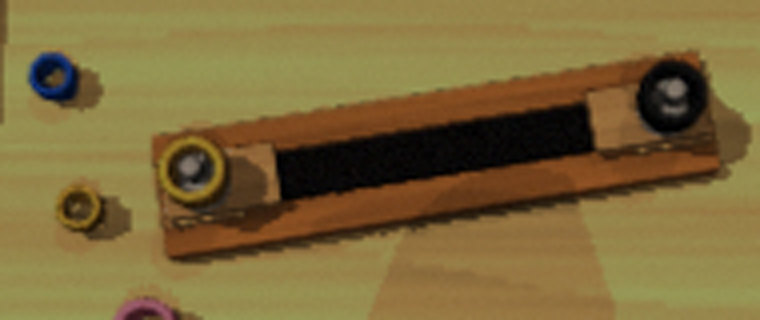

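The two nuts measure 328 mm apart with tops at about 79 mm, so these positions fit the given sizes (330 and 80 mm). Next I go above the brass nut and look with the wrist camera.

```bash
cat >> h.py <<'E'
from scipy.spatial.transform import Rotation as R
def q(yaw): return (R.from_euler('z',yaw)*R.from_euler('x',np.pi)).as_quat()
E
python3 - <<'E'
from h import *
ctrl.move_to([.595,.194,.22],q(1.887-.74))
s=ctrl.read_state(); print(s['clock'],s['joint_pos'].round(3),s['eef_pos'])
for y in(1.887-.74,1.887+.74): print(ctrl.solve_ik([.595,.194,.05],q(y)))
im=grab('wrist','w0.png'); C=cloud(im); Z=C[...,2]
hsv=cv2.cvtColor(im['color'],cv2.COLOR_RGB2HSV)
m=((Z>.072)&(Z<.084)).astype(np.uint8)
n,l,st,c=cv2.connectedComponentsWithStats(m)
for i in range(1,n):
    if st[i,4]>100:
        p=np.argwhere(l==i)[:,::-1].astype(np.float32); (u,v),r=cv2.minEnclosingCircle(p)
        print(st[i],u,v,r,ray(im,u,v,.08).round(4),'r mm',r/im['fx']*im['depth'][l==i].mean()*1e3, C[l==i].mean(0).round(4))
E
```

```text
3.175 [ 0.312  0.365  1.643 -0.     1.134  0.736] [0.59522966 0.19325967 0.22003005]
[ 3.12784849e-01  5.66765881e-01  1.75662945e+00 -4.44089210e-16
  8.18197323e-01  7.36581175e-01]
[ 0.31278485  0.56676588  1.75662945  0.          0.81819732 -0.74341882]
[233 158  44  43 798] 254.4519805908203 179.03236389160156 21.548139572143555 [0.596  0.1979 0.08  ] r mm 23.16672 [0.5957 0.1972 0.0779]
[   0  161   52   52 1409] 23.5 184.0 30.220125198364258 [0.3678 0.2948 0.08  ] r mm 32.31063 [0.3701 0.2919 0.0817]
[386 359  17  25 166] 391.5 371.0 13.200478553771973 [ 0.6557 -0.1285  0.08  ] r mm 18.331148 [ 0.6607 -0.1357  0.0777]
```

View pics/w0.png

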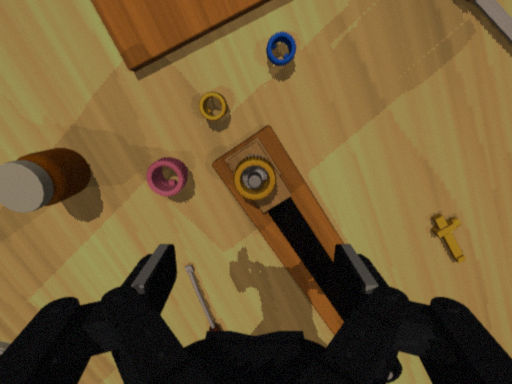

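The wrist view shows the brass nut at pixel (254,179), radius 23 mm, which gives (0.596, 0.198). The top view gave (0.595, 0.194), so I take the mean. Now descend, grip and turn.

Run:
```python
from h import *
def S(t):
    s=ctrl.read_state(); print(t,round(s['clock'],2),s['eef_pos'].round(4),s['ft_force'].round(1),s['torque'].round(2),'w',round(s['width'],3),round(s['finger_force'],1),s['joint_pos'][5].round(3)); return s
x,y=.5957,.196; y0=1.887-.74
ctrl.move_to([x,y,.13],q(y0))
h=ctrl.line_to([x,y,.050],max_speed=.1,contact_N=12); s=S('down %s'%h)
if not h:
    ctrl.close(force=45); S('closed')
    j=ctrl.read_state()['joint_pos'].copy(); a=j[5]
    for k in range(1,6):
        j[5]=a-np.radians(87)*k/5; ctrl.move_joints(j); S('turn')
```

```text
down False 4.62 [0.5962 0.1962 0.0506] [-0.1 -0.3 -0.7] [ 0.01 -0.02  0.07] w 0.998 0.0 0.739
closed 5.08 [0.596  0.1961 0.0507] [-1.8  0.2  5.2] [-0.    0.19 -0.01] w 0.528 45.8 0.739
turn 5.47 [0.596  0.1961 0.0508] [-0.5  0.4  0.4] [0.   0.04 0.03] w 0.527 46.1 0.44
turn 5.87 [0.5961 0.1961 0.0508] [-0.  -0.1  1.1] [-0.06  0.04 -0.06] w 0.526 46.1 0.138
turn 6.26 [0.5961 0.1961 0.0508] [ 0.5 -0.7  0.3] [-0.03  0.02  0.02] w 0.524 46.1 -0.164
turn 6.65 [0.5961 0.1961 0.0508] [-0.1 -0.6 -0.1] [0.   0.04 0.02] w 0.526 46.1 -0.468
turn 7.04 [0.5961 0.1961 0.0508] [-0.4 -0.3  1.2] [-0.    0.03  0.02] w 0.529 46.2 -0.771
```

Run:
```python
from h import *
h=ctrl.line_to([.596,.196,.062],max_speed=.04,contact_N=12)
s=ctrl.read_state(); print(h,s['eef_pos'],s['ft_force'],s['width'],s['clock'])
if not h:
    h=ctrl.line_to([.596,.196,.17],max_speed=.1,contact_N=15)
    s=ctrl.read_state(); print(h,s['eef_pos'],s['ft_force'],s['width'],s['clock'])
im=grab('side','s1.png'); grab('top','t1.png')
a=cv2.imread('pics/s1.png'); b=cv2.imread('pics/t1.png'); cv2.imwrite('pics/b1.png',np.hstack([a[150:,120:420],b[:234,140:400]]))
```

```text
False [0.5961972  0.19605723 0.06236314] [-0.00664476  0.18402942 -0.62287935] 0.5231946788500104 7.475
False [0.59551141 0.19584609 0.16919544] [ 0.38106232  0.33623334 -1.34360318] 0.5292129930230699 8.7083
```

View pics/b1.png

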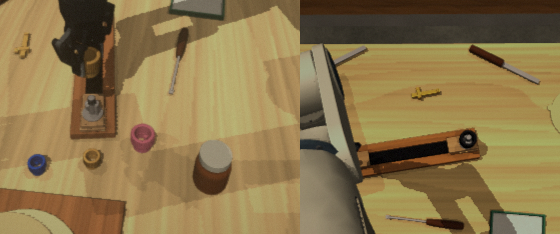

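The nut is in the gripper at (90,62) in the composite and the stud at (92,107) is bare. The black nut is untouched. On to the tray.

Run:
```python
from h import *
def S(t):
    s=ctrl.read_state(); print(t,round(s['clock'],2),s['eef_pos'].round(4),s['ft_force'].round(1),'w',round(s['width'],3),s['joint_pos'][5].round(3))
x,y=.376,-.267
ctrl.move_to([x,y,.15],q(1.48)); S('above')
ctrl.line_to([x,y,.035],max_speed=.1); S('low')
h=ctrl.line_to([x,y,.012],max_speed=.03,contact_N=5); S('touch %s'%h)
ctrl.let_go(); S('open'); ctrl.pause(.2)
ctrl.line_to([x,y,.16],max_speed=.12); S('up')
im=grab('wrist','w2.png'); grab('side','s2.png')
C=cloud(im); Z=C[...,2]; m=(Z>.037)&(Z<.052)&(np.hypot(C[...,0]-x,C[...,1]-y)<.06); print(m.sum(),C[m].mean(0),C[m].min(0),C[m].max(0))
a=cv2.imread('pics/w2.png'); b=cv2.imread('pics/s2.png'); cv2.imwrite('pics/b2.png',np.hstack([a,b[60:,130:400].copy() if 0 else cv2.resize(b[60:300,150:400],(300,384))][:2])[:, :800])
```

```text
above 10.67 [ 0.3767 -0.2667  0.1501] [-0.5 -0.2 -1.8] w 0.528 -0.53
low 11.97 [ 0.3764 -0.2672  0.0354] [ 0.2 -0.7 -1.5] w 0.528 -0.53
touch True 12.59 [ 0.3759 -0.2669  0.0157] [-1.4  0.9  7.3] w 0.529 -0.53
open 13.07 [ 0.3755 -0.2667  0.0155] [ 0.5 -0.7  0.3] w 1.004 -0.53
up 14.62 [ 0.3756 -0.2667  0.1594] [-0.1 -0.1 -1.2] w 0.994 -0.53
944 [ 0.37516955 -0.26529236  0.0428557 ] [ 0.35167905 -0.28966504  0.03707873] [ 0.39830559 -0.24298668  0.04562674]
```

View pics/b2.png

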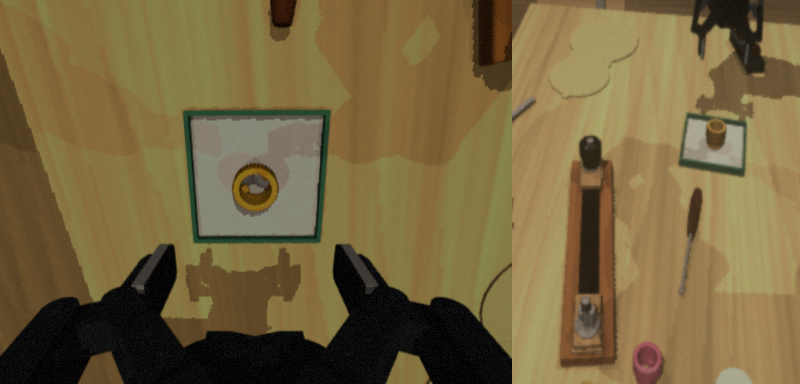

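The brass nut stands upright near the tray centre, at (255,188) in the wrist view, with its top at 45 mm as expected. The black nut is still on its stud and the gripper is clear.

```bash
python3 -c "
from plant import ctrl
print(ctrl.sign_off())"
```

```text
the job is handed in; nothing more can be done
None
```

The brass nut was unscrewed, lifted clear and stood upright near the centre of the green tray; the black nut is still on its stud, and I handed the job in at about 15 s on the robot's clock (no verdict was returned).

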